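# Lock out a label scanner's battery cap

## Robot

A 7-joint arm with a two-finger parallel gripper is mounted at the origin on the work surface. World frame = base frame: x ahead of the robot, y to its left, z up, the work surface at z = 0. Lengths are in m, angles in rad, forces in N, time in s.
With the tool pointing down it reaches from about 0.425 to 0.975 m from the base axis. Payload 16.7 kg.
Tool frame: the origin (TCP) lies at the very end of the fingers, on their centre line; the grasp point (between the pads) lies robot.tcp_to_grasp behind it (robot.tcp_to_grasp is the distance from the TCP to the grasp point, in m); z points along the fingers, y is the line along which they close (so a half turn about z gives the same grasp; the last joint's range is limited). The gripper opens to 85 mm and grips with 20 to 120 N. Pads are 22 mm wide; open, the fingers measure 114 mm over their backs; the gripper's body (76 mm by 85 mm) begins 54 mm behind the grasp point. The pads swing forward as they close: fully open they stand 13 mm farther back than shut.
Start: joints at [-1.389, 0.426, 0.074, 1.606, -0.034, 1.111, -0.067], TCP at [0.22, 0.638, 0.231] pointing down, gripper open.
Joint ranges: [-2.85, 2.85], [-0.5, 2.14], [-1.23, 1.37], [0.21, 2.46], [-1.02, 4.16], [0.16, 2.05], [-2.73, 2.73]. Speed limits (rad/s): [1.89, 1.89, 2.39, 2.39, 3.01, 3.01, 3.01].

## Interface

Orientations are given as a unit quaternion [x, y, z, w].
In Python, from workcell import robot, grab_frame, get_calibration gives the robot as it stands.
- The arm moves only by the shell command python3 -m creep 'ROWS'. ROWS is text: rows parted by semicolons, each of 7 numbers parted by spaces: the shift along the tool's x, y, z in m, then the turn, a rotation vector about the tool's x, y, z in degrees, then the finger opening in m, from 0 to 0.0854. A call has 1 to 8 rows; each row is the pose to reach, as a shift and turn from the pose commanded when the call began, along the tool's axes at that moment; what a row does not reach only later rows make up. A row lasts 1/12 s, in which the tool goes at most 41.7 mm and 7.16 degrees, less where a joint would pass 70% of its speed; a pose out of reach is approached as far as the arm can. A call with a gripper value outside its range is refused whole. The fingers move at their own pace and stop on an object; the grip force is fixed at half the most. Time passes only in rows, so rows that repeat a pose let the fingers close. It gives the time, the measured TCP pose, the force, the opening and the grip force at its end, in the units of the state.
- robot.get_obs(): the state, without advancing time (a new reading comes with each control period).
- grab_frame(name): name is "side" or "top" or "wrist"; returns the picture (384x512x3 uint8, blue, green, red); there is no depth.
- get_calibration(name): a dict with "fov_y" (degrees; the focal length in pixels is half the picture's height over the tangent of half this angle, whatever the lens; pixels are square), "cx", "cy" (the principal point, pixels), "rvec" (rotation vector, rad) and "tvec" (3), from world to camera coordinates, as OpenCV has them; the wrist camera has in their place "T_tool_cam" (4x4, takes a point from camera to tool coordinates, whose origin is the TCP and whose axes are the flange's). Camera axes: x right, y down, z forward; pixel columns grow to the right and rows downward; lengths in m; the calibration is good to about 2 mm. A picture is of the moment at which its call begins: read the wrist's pose just before it. get_calibration takes no time and is no camera call.
- robot.finish_job(): hands the job in; it is judged then, once.
The state is a dict: "time": time; "qpos": joint angles; "qvel": joint speeds; "tau": joint torques, N m; "tool_pos": TCP position; "ee_rot": TCP orientation; "force": force on the tool from outside, world axes, zero at the start; "moment": the same for the moment, N m; "grip_width": finger opening in m; "gripper_force": force on a finger pad.
Only numpy, scipy, OpenCV 4.12 (cv2) and the standard library are available. Lean on these libraries where they do the work, as an engineer would, in place of code of your own. Each camera call takes 0.05 s, during which the arm holds its last target. There are 200 camera calls.

## Task

The hand-held label scanner lies upside down in its cradle with a fresh battery in it and its screw cap only started on the thread. First squeeze the trigger fully against the grip to drain the leftover charge and let it spring back; then screw the cap down (clockwise from above) until it bottoms out and back it off a quarter turn so that the battery contact is broken. Finish while still holding the cap still between the fingers at that quarter turn, and leave the other things on the desk alone.

Things in the scene. Friction and masses are not known exactly. Their poses are not given: they have to be found in the camera images.
- scanner: Dark grey pistol-shaped scanner upside down in a cradle fixed to the desk. Origin under the cradle's middle, on the desk; x along the scanner from grip end to window end, z up. Cradle plate 230 (x) by 115 mm; head 190 by 76 mm, its upper side 75 mm above the desk. The grip stands up at x = -65 mm, 34 (x) by 32 mm thick. The cap's neck stands at x = +60 mm, y = 0.
- grip_top (a point): Centre of the top end of the upright grip, 165 mm above the desk. The grip's front (scanner +x, trigger side) and back (-x) faces are 17 mm either side of it.
- trigger_pad (a point): Middle of the grey trigger blade where it is best squeezed, 140 mm above the desk. Upright blade 8 mm thick (x), 18 mm wide, free end at 156 mm, hinged 50 mm below this point, in front (+x) of the grip. From the grip's back face to the blade's outer face is 60 mm at rest, 50 mm squeezed. Can be pinched against the grip from above, or pushed.
- trigger (a joint): Trigger angle: 0 at rest, 0.2 rad squeezed against its stop (towards the grip, scanner -x). Sprung: about 2.5 N at the pad to start, 6.5 N at the stop; it returns to 0 by itself when let go.
- cap_middle (a point): Centre of the knurled aluminium screw cap, half-way up. Cap 42 mm in diameter, 28 mm tall, axis upright; bottomed out, this point is 100 mm above the desk and the underside 86 mm. On its flat top a black rib runs from the centre to the rim: it points at the grip (scanner -x) when the cap is bottomed out.
- cap (a joint): How far the cap is unscrewed from its bottom stop: 0 is bottomed out (a hard stop), larger is turned anticlockwise seen from above; a quarter turn is 1.57 rad. It rises 6 mm a turn (0.96 mm per rad) and turns stiffly (about 0.1 N m), staying where it is left. It starts at 2.2 to 3.8 and cannot come off.
- mug: Loose white mug, 80 mm across, 92 mm tall, handle to its +y; not to be disturbed. Origin under its centre.
- tape_roll: Loose roll of packing tape lying flat, 100 mm across, 48 mm tall; not to be disturbed. Origin under its centre.
- stapler: Loose stapler along its x axis, 150 by 38 mm, 60 mm tall; not to be disturbed. Origin under its centre.
- carton: Loose small carton 140 (x) by 100 (y) by 70 mm tall; not to be disturbed. Origin under its centre.

How it is judged:
On the way, in this order (a step that is already met when the one before it is completed fails the run):
1. the trigger is squeezed fully (over 0.16 of 0.2 rad) (value of joint trigger above 0.16 rad), for 0.1 s.
2. the trigger is let go and has sprung back (value of joint trigger below 0.03 rad and contact force between the fingers and trigger below 0.2 N), for 0.2 s.
3. the cap is screwed down until it bottoms out (within 0.08 rad) (value of joint cap below 0.08 rad and value of joint trigger below 0.03 rad), for 0.1 s.
At the end, for the whole second after the job is handed in: The cap stands a quarter turn back from its stop (1.57 rad, within 0.35 either way) and does not turn (under 0.1 rad/s), the fingers grip it with more than 3 N, the trigger is at rest (under 0.03 rad), and the mug, tape roll, stapler and carton are within 30 mm of where they were (value of joint cap between 1.22 and 1.92 rad and velocity of joint cap between -0.1 and 0.1 rad/s and contact force between the fingers and cap above 3 N and value of joint trigger below 0.03 rad and distance of each of mug, tape_roll, stapler, carton from where it was at the start of the episode below 0.03 m); the arm keeps its last pose, push and grip.
It fails at once if the white mug is pushed more than 30 mm away or tipped over (distance of mug from where it was at the start of the episode above 0.03 m or angle between mug's own z axis and vertical above 0.5 rad).
It fails at once if the roll of packing tape is pushed more than 30 mm away or tipped over (distance of tape_roll from where it was at the start of the episode above 0.03 m or angle between tape_roll's own z axis and vertical above 0.5 rad).
It fails at once if the stapler is pushed more than 30 mm away or tipped over (distance of stapler from where it was at the start of the episode above 0.03 m or angle between stapler's own z axis and vertical above 0.5 rad).
It fails at once if the small carton is pushed more than 30 mm away or tipped over (distance of carton from where it was at the start of the episode above 0.03 m or angle between carton's own z axis and vertical above 0.5 rad).
It also fails if it takes over 70 s, if anything falls off the work surface, if the arm or the gripper's body presses on something with over 40 N, if the wrist force passes 120 N, or if a joint passes its speed limit or range.

## Working session

There is one attempt and no reset: what is moved stays moved. The work goes in short steps, Python scripts to look and compute and a shell command to move; the robot and the scene stay as the last step left them, time stands still between calls to the robot, and variables do not carry over. Pictures are saved under pics/ and viewed, at most 10 in all, crops included, and the job is handed in when it is done.

```bash
mkdir -p pics; ls
python3 - <<'E'
from workcell import robot, grab_frame, get_calibration
import cv2
print(robot.get_obs(), robot.tcp_to_grasp)
for n in("side","top","wrist"): print(n,get_calibration(n))
a=grab_frame("side");b=grab_frame("top");cv2.imwrite("pics/side0.png",a);cv2.imwrite("pics/top0.png",b)
E
```

```text
pics
{'time': 0.0, 'qpos': array([-1.38850011,  0.42672191,  0.07383121,  1.60661699, -0.03411144,
        1.11078438, -0.06711334]), 'qvel': array([-2.55188590e-03,  6.86674316e-04,  2.94136440e-03, -4.85470851e-04,
       -8.33329768e-05,  1.51655506e-03, -2.88764658e-04]), 'tau': array([ 1.25111343e-03, -9.49813628e+01,  3.76149908e+00, -4.63530529e+01,
        1.93046109e-02,  9.87258536e-03, -2.05582938e-05]), 'tool_pos': array([0.21975528, 0.63779418, 0.23061233]), 'ee_rot': array([ 1.65154154e-01,  9.86267560e-01, -6.32340337e-04, -6.77512457e-05]), 'force': array([ 0.02054264, -0.29013918,  0.50926208]), 'moment': array([-0.04573442, -0.03093597,  0.03353282]), 'gripper_force': 0.0, 'grip_width': 0.08510960664121124} 0.0187
side {'fov_y': 45.6300055001961, 'cx': 257.8994348244904, 'cy': 199.0470060498036, 'rvec': array([ 2.19647672, -0.92255048,  0.36560996]), 'tvec': array([-0.41911286,  0.39025814,  0.98408479])}
top {'fov_y': 47.75131846535555, 'cx': 260.09024380583253, 'cy': 191.8980497399972, 'rvec': array([ 2.16255637, -2.09929689,  0.21978885]), 'tvec': array([-0.03126418,  0.60424524,  1.40082668])}
wrist {'fov_y': 69.03569473084616, 'cx': 249.36227997375372, 'cy': 198.68519632059594, 'T_tool_cam': array([[ 3.76258944e-04, -9.44304178e-01, -3.29073665e-01,
         8.46544496e-02],
       [ 9.99999891e-01,  2.64290284e-04,  3.84985178e-04,
        -2.20985505e-04],
       [-2.76572140e-04, -3.29073774e-01,  9.44304175e-01,
        -1.43522413e-01],
       [ 0.00000000e+00,  0.00000000e+00,  0.00000000e+00,
         1.00000000e+00]])}
```

View pics/top0.png

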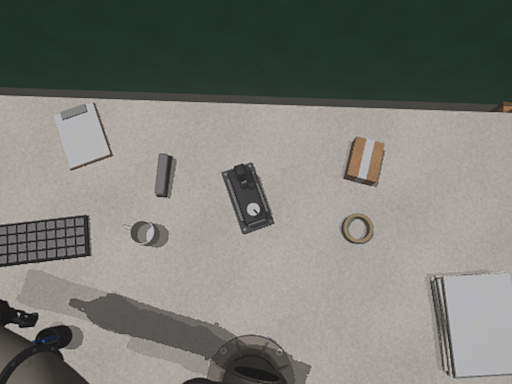

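View pics/side0.png

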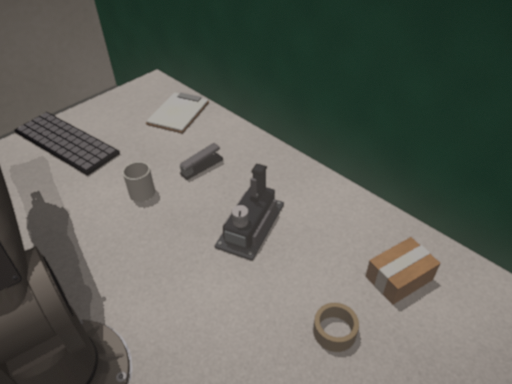

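The top view shows the scanner near the middle, with the cap at about (253,209), the grip top at about (242,171), and the mug, stapler, tape and carton well clear. The grip points away from the robot.

```bash
cat > h.py <<'E'
import numpy as np, cv2
from workcell import robot, grab_frame, get_calibration
from scipy.spatial.transform import Rotation as R
def cam(n,obs=None):
    c=get_calibration(n)
    f=192/np.tan(np.radians(c["fov_y"]/2)); K=np.array([[f,0,c["cx"]],[0,f,c["cy"]],[0,0,1]])
    if n=="wrist":
        T=np.eye(4);T[:3,:3]=R.from_quat(obs["ee_rot"]).as_matrix();T[:3,3]=obs["tool_pos"]
        T=np.linalg.inv(T@c["T_tool_cam"]); return K,T[:3,:3],T[:3,3]
    return K,R.from_rotvec(c["rvec"]).as_matrix(),np.array(c["tvec"])
def ray(C,uv,z):
    K,Rm,t=C; o=-Rm.T@t; d=Rm.T@np.linalg.solve(K,[*uv,1]); return o+d*(z-o[2])/d[2]
def totool(p,obs): return R.from_quat(obs["ee_rot"]).inv().apply(np.array(p)-obs["tool_pos"])
E
python3 - <<'E'
from h import *
im=cv2.imread("pics/top0.png");g=cv2.cvtColor(im,6)
m=(g[195:225,238:268]>110).astype('uint8');n,l,s,c=cv2.connectedComponentsWithStats(m)
print(s.tolist(),(c+[238,195]).tolist())
C=cam("top")
print("cap",ray(C,(253,209.5),.117),"grip",ray(C,(241,169),.165))
for p in[(223,172),(251,163),(272,222),(245,233)]:print(ray(C,p,.01))
for n,p in dict(mug=(145,233),stap=(164,175),tape=(358,228),cart=(366,160)).items():print(n,ray(C,p,.05))
print(R.from_quat(robot.get_obs()["ee_rot"]).as_matrix())
c=cv2.resize(im[150:245,210:290],None,fx=6,fy=6,interpolation=cv2.INTER_CUBIC);cv2.imwrite("pics/c0.png",c)
E
```

```text
[[0, 0, 30, 30, 725], [23, 0, 1, 1, 1], [27, 0, 3, 7, 12], [24, 2, 1, 2, 2], [25, 5, 1, 2, 2], [9, 8, 13, 13, 132], [26, 8, 1, 1, 1], [27, 10, 1, 2, 2], [0, 13, 5, 12, 17], [28, 13, 1, 3, 3], [0, 27, 1, 3, 3]] [[252.42068965517242, 209.78344827586207], [261.0, 195.0], [266.5, 197.25], [262.0, 197.5], [263.0, 200.5], [252.71969696969697, 208.74242424242425], [264.0, 203.0], [265.0, 205.5], [239.47058823529412, 213.8235294117647], [266.0, 209.0], [238.0, 223.0]]
cap [0.53558969 0.00867179 0.117     ] grip [0.6555604  0.05023864 0.165     ]
[0.68050726 0.1175278  0.01      ]
[0.71615966 0.02075498 0.01      ]
[ 0.51014773 -0.05777915  0.01      ]
[0.46971947 0.03340902 0.01      ]
mug [0.45623335 0.36241274 0.05      ]
stap [0.65416593 0.31352448 0.05      ]
tape [ 0.49390012 -0.34383822  0.05      ]
cart [ 0.72954583 -0.37490615  0.05      ]
[[-9.45415758e-01  3.25866474e-01 -2.93701625e-04]
 [ 3.25866594e-01  9.45415088e-01 -1.12879335e-03]
 [-9.01659629e-05 -1.16288657e-03 -9.99999320e-01]]
```

View pics/c0.png

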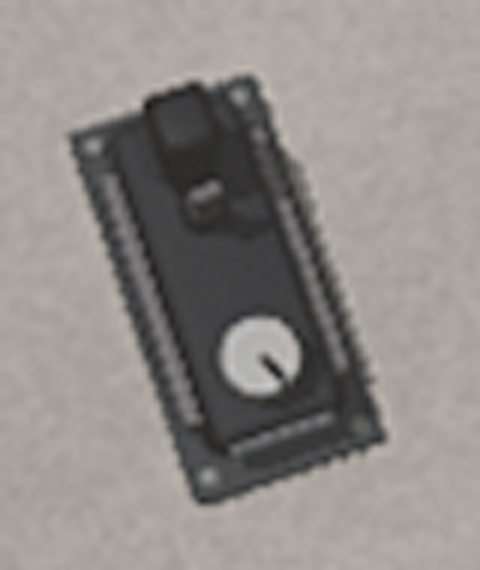

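The crop shows the cap centre at (253.3,209.3) full-frame and the grip top at (240.8,169.7). The rib points away from the grip, down and right, which puts the cap about 3.5 rad open. The scanner's +x runs at about 200° in the world. I'll move over it now.

```bash
R='-0.573 -0.435 -0.04 0 0 50.5 0.085'; python3 -m creep '-0.573 -0.435 -0.04 0 0 50.5 0.085;-0.573 -0.435 -0.04 0 0 50.5 0.085;-0.573 -0.435 -0.04 0 0 50.5 0.085;-0.573 -0.435 -0.04 0 0 50.5 0.085;-0.573 -0.435 -0.04 0 0 50.5 0.085;-0.573 -0.435 -0.04 0 0 50.5 0.085;-0.573 -0.435 -0.04 0 0 50.5 0.085;-0.573 -0.435 -0.04 0 0 50.5 0.085'
python3 - <<'E'
from h import *
o=robot.get_obs();print(o["qpos"],R.from_quat(o["ee_rot"]).as_matrix(),totool([.62,.04,.27],o))
E
```

```text
time: 0.77
tool_pos: [0.4055, 0.3596, 0.2498]
ee_rot: [0.574, 0.819, -0.0, -0.0]
force: [1.6, 0.4, -0.2]
grip_width: 0.0848
gripper_force: 0.0
[-1.15382384  0.19419254  0.35724902  1.90020262 -0.07762311  1.06065268
 -0.41604417] [[-3.41703116e-01  9.39807911e-01 -2.65502946e-04]
 [ 9.39807945e-01  3.41703127e-01 -2.33695102e-06]
 [ 8.85269020e-05 -2.50320322e-04 -9.99999965e-01]] [-0.37360914  0.09235397 -0.02021774]
```

```bash
python3 -m creep '-0.374 0.092 -0.02 0 0 0 0.085;-0.374 0.092 -0.02 0 0 0 0.085;-0.374 0.092 -0.02 0 0 0 0.085;-0.374 0.092 -0.02 0 0 0 0.085;-0.374 0.092 -0.02 0 0 0 0.085;-0.374 0.092 -0.02 0 0 0 0.085;-0.374 0.092 -0.02 0 0 0 0.085;-0.374 0.092 -0.02 0 0 0 0.085' ; python3 -m creep '0 0 0 0 0 0 0.085'
python3 - <<'E'
from h import *
o=robot.get_obs();print(o["qpos"],o["tool_pos"],totool([.62,.04,.27],o))
E
```

```text
time: 1.43
tool_pos: [0.5932, 0.0847, 0.2672]
ee_rot: [0.57, 0.822, -0.0, -0.0]
force: [0.5, 0.1, -0.2]
grip_width: 0.0848
gripper_force: 0.0
time: 1.52
tool_pos: [0.5956, 0.0783, 0.2676]
ee_rot: [0.574, 0.819, -0.001, 0.002]
force: [-1.2, -0.5, -0.6]
grip_width: 0.0852
gripper_force: 0.0
[-0.67895858  0.30029162  0.5494319   1.76244045 -0.16845719  1.12499013
  0.27238904] [0.59564052 0.07832091 0.26761611] [-0.04434987  0.00978328 -0.00222168]
```

```bash
python3 -m creep '-0.043 0.036 0 0 0 0 0.085;-0.043 0.036 0 0 0 0 0.085;-0.043 0.036 0 0 0 0 0.085;-0.043 0.036 0 0 0 0 0.085;-0.043 0.036 0 0 0 0 0.085'
python3 - <<'E'
from h import *
o=robot.get_obs();im=grab_frame("wrist");cv2.imwrite("pics/w0.png",im);np.save("w0.npy",o,allow_pickle=True)
print(o["tool_pos"],o["qvel"].round(3))
E
```

```text
time: 1.93
tool_pos: [0.6407, 0.0593, 0.2667]
ee_rot: [0.57, 0.822, -0.0, -0.0]
force: [0.3, -0.0, 0.0]
grip_width: 0.0849
gripper_force: 0.0
[0.64066954 0.0593186  0.26667721] [-0.013 -0.013 -0.004  0.006 -0.002  0.    -0.   ]
```

View pics/w0.png

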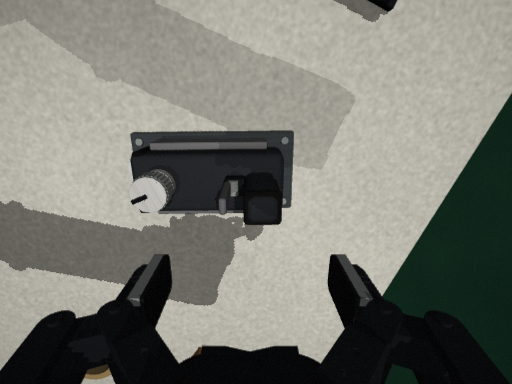

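The wrist view shows the cap top at about (148,195), the grip's top face at about (262,209) and the trigger's light free end near (222,207). The plate edge looks almost parallel to the closing line.

Run:
```python
from h import *
o=np.load("w0.npy",allow_pickle=True).item();C=cam("wrist",o)
im=cv2.imread("pics/w0.png")
g=ray(C,(262,209),.165);c=ray(C,(148,195),.1174);print("grip",g,"cap",c,np.linalg.norm(g-c)*1e3,np.degrees(np.arctan2(*(g-c)[[1,0]])))
a,b=ray(C,(133,132.5),.01),ray(C,(293,130.5),.01);print("edge",np.degrees(np.arctan2(*(b-a)[[1,0]])),np.linalg.norm((b-a)[:2]))
print("tool y",np.degrees(np.arctan2(*R.from_quat(o["ee_rot"]).as_matrix()[[1,0],1])))
print("top cam grip",ray(cam("top"),(240.8,169.7),.165),"cap",ray(cam("top"),(253.3,209.3),.117))
# find edges of grip top precisely
cv2.imwrite("pics/w0c.png",cv2.resize(cv2.convertScaleAbs(im[110:240,120:310],alpha=2.2),None,fx=4,fy=4,interpolation=cv2.INTER_CUBIC))
```

```text
grip [0.65576701 0.05319711 0.165     ] cap [0.54033165 0.00787613 0.1174    ] 132.83476296943755 21.43542809825574
edge 21.228257782003737 0.224258816227664
tool y 20.504653344788537
top cam grip [0.65328512 0.05078386 0.165     ] cap [0.53626429 0.00773373 0.117     ]
```

View pics/w0c.png

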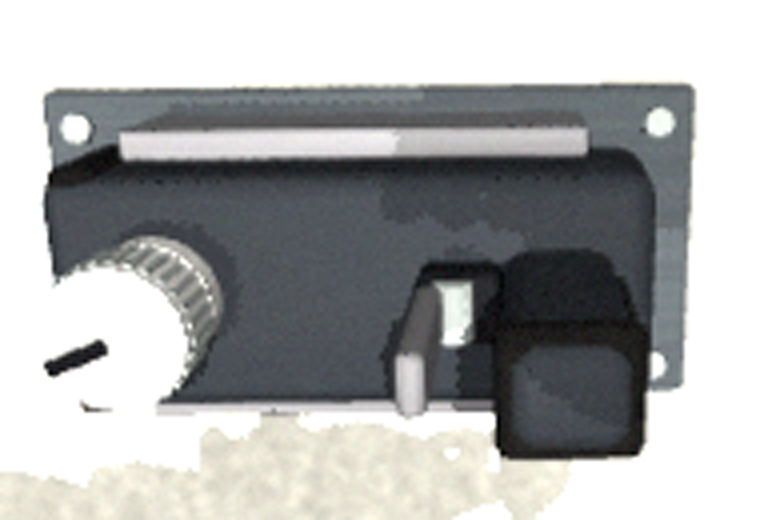

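```bash
python3 -m creep '-0.012 0.002 0.02 0 0 0 0.085;-0.012 0.002 0.04 0 0 0 0.085;-0.012 0.002 0.06 0 0 0 0.085;-0.012 0.002 0.06 0 0 0 0.085;-0.012 0.002 0.06 0 0 0 0.085;-0.012 0.002 0.06 0 0 0 0.085'
python3 - <<'E'
from h import *
o=robot.get_obs();im=grab_frame("wrist");cv2.imwrite("pics/w1.png",im);np.save("w1.npy",o,allow_pickle=True)
print(o["tool_pos"],totool([.647,.049,.121],o),R.from_quat(o["ee_rot"]).as_euler('xyz',degrees=True))
E
```

```text
time: 2.48
tool_pos: [0.6476, 0.0489, 0.2084]
ee_rot: [0.57, 0.822, 0.0, 0.0]
force: [-0.5, -0.4, 0.8]
grip_width: 0.0851
gripper_force: 0.0
[0.64762517 0.0488526  0.20841858] [ 0.00035612 -0.00063203  0.08741793] [ 1.79935628e+02 -7.16144643e-04  1.10522582e+02]
```

View pics/w1.png

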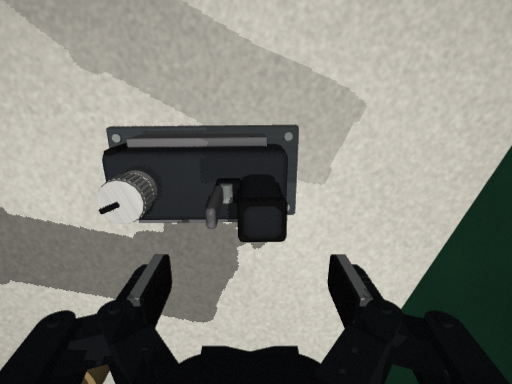

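The grip's top face is centred at about (261.5,222), and the trigger tip is at about (211,220), straddled by the finger lines.

Run:
```python
from h import *
o=np.load("w1.npy",allow_pickle=True).item();C=cam("wrist",o)
for uv,z in(((261.5,222),.165),((211,220),.156),((123,203),.1174)):
    p=ray(C,uv,z);print(p,totool(p,o))
```

```text
[0.65560762 0.0534087  0.165     ] [0.00146794 0.00902432 0.04342876]
[0.62071246 0.03786638 0.156     ] [-0.00085466 -0.02911506  0.05238589]
[0.5425308  0.00830558 0.1174    ] [-0.00113119 -0.11274148  0.09089196]
```

```bash
python3 -m creep '0 0.001 0.02 0 0 0.5 0.085;0 0.001 0.04 0 0 0.5 0.085;0 0.001 0.06 0 0 0.5 0.085;0 0.001 0.075 0 0 0.5 0.085;0 0.001 0.086 0 0 0.5 0.085;0 0.001 0.086 0 0 0.5 0.085;0 0.001 0.086 0 0 0.5 0.085'; python3 -m creep '0 0 0 0 0 0 0.065;0 0 0 0 0 0 0.06;0 0 0 0 0 0 0.056;0 0 0 0 0 0 0.053;0 0 0 0 0 0 0.051;0 0 0 0 0 0 0.05'
```

```text
time: 3.12
tool_pos: [0.6487, 0.0487, 0.1218]
ee_rot: [0.574, 0.819, 0.0, 0.0]
force: [0.5, -0.2, -0.1]
grip_width: 0.085
gripper_force: 0.0
time: 3.62
tool_pos: [0.6487, 0.0484, 0.1227]
ee_rot: [0.574, 0.819, 0.0, 0.0]
force: [-1.6, -1.3, 10.8]
grip_width: 0.0506
gripper_force: 44.9
```

```bash
python3 -m creep '0 0 0 0 0 0 0.045;0 0 0 0 0 0 0.045;0 0 0 0 0 0 0.045;0 0 0 0 0 0 0.045';  python3 -m creep '0 0 0 0 0 0 0.085;0 0 0 0 0 0 0.085;0 0 0 0 0 0 0.085;0 0 0 0 0 0 0.085;0 0 0 0 0 0 0.085;0 0 0 0 0 0 0.085;0 0 0 0 0 0 0.085;0 0 0 0 0 0 0.085'
```

```text
time: 3.95
tool_pos: [0.649, 0.0484, 0.1228]
ee_rot: [0.574, 0.819, 0.0, 0.001]
force: [-1.1, -0.3, 11.5]
grip_width: 0.0501
gripper_force: 62.1
time: 4.62
tool_pos: [0.6484, 0.0487, 0.1211]
ee_rot: [0.574, 0.819, -0.0, 0.0]
force: [-0.5, -1.0, 0.6]
grip_width: 0.0853
gripper_force: 0.0
```

```bash
python3 -m creep '0 0 -0.04 0 0 0 0.085;0 0 -0.08 0 0 0 0.085;0 0 -0.09 0 0 -7 0.085;0 -0.03 -0.09 0 0 -14 0.085;0 -0.06 -0.09 0 0 -21 0.085;0 -0.09 -0.09 0 0 -28 0.085;0 -0.117 -0.09 0 0 -35 0.085;0 -0.117 -0.09 0 0 -42 0.085'; python3 -m creep '0 0 0 0 0 -7 0.085;0 0 0 0 0 -14 0.085;0 0 0 0 0 -21 0.085;0 0 0 0 0 -28 0.085;0 0 0 0 0 -35 0.085;0 0 0 0 0 -42 0.085;0 0 0 0 0 -42 0.085;0 0 0 0 0 -42 0.085'
python3 - <<'E'
from h import *
o=robot.get_obs();print(o["qpos"][6],o["tool_pos"],np.degrees(np.arctan2(*R.from_quat(o["ee_rot"]).as_matrix()[[1,0],1])))
E
```

```text
time: 5.28
tool_pos: [0.5344, 0.0064, 0.2112]
ee_rot: [0.24, 0.971, -0.0, -0.001]
force: [1.3, -0.4, 0.2]
grip_width: 0.0848
gripper_force: 0.0
time: 5.95
tool_pos: [0.5384, 0.0085, 0.2111]
ee_rot: [-0.12, 0.993, 0.0, 0.0]
force: [0.4, -0.1, 0.6]
grip_width: 0.085
gripper_force: 0.0
1.7556582042470545 [0.53838048 0.00847493 0.21114077] 103.74026585492965
```

```bash
python3 -m creep '0 0 0 0 0 -6 0.085;0 0 0 0 0 -12 0.085;0 0 0 0 0 -12 0.085;0 0 0 0 0 -12 0.085'
python3 - <<'E'
from h import *
o=robot.get_obs();im=grab_frame("wrist");cv2.imwrite("pics/w2.png",im);np.save("w2.npy",o,allow_pickle=True)
print(o["qpos"][6],o["tool_pos"])
m=(cv2.cvtColor(im,6)>185).astype('uint8');n,l,s,c=cv2.connectedComponentsWithStats(m)
print([(s[i].tolist(),c[i].tolist()) for i in range(1,n) if 300<s[i,4]<20000])
E
```

```text
time: 6.28
tool_pos: [0.5384, 0.0086, 0.2111]
ee_rot: [-0.222, 0.975, 0.0, 0.0]
force: [-0.4, 0.1, -0.5]
grip_width: 0.085
gripper_force: 0.0
1.9541083036801745 [0.5384178  0.00858908 0.21113305]
[([178, 0, 154, 130, 10340], [252.43297872340426, 63.91653771760155]), ([41, 113, 182, 231, 12892], [139.75698107353398, 221.29266211604096]), ([262, 198, 200, 144, 7777], [365.9246496078179, 257.64369294072264])]
```

View pics/w2.png

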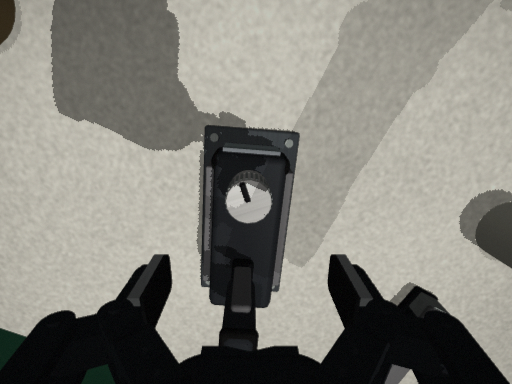

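The cap's white top is centred at about (249,202) and sits between the fingers, with the rib pointing up and left.

Run:
```python
from h import *
o=np.load("w2.npy",allow_pickle=True).item();C=cam("wrist",o)
im=cv2.imread("pics/w2.png");g=cv2.cvtColor(im,6)[165:235,215:285]
m=(g>130).astype('uint8');n,l,s,c=cv2.connectedComponentsWithStats(m);i=l[40,40];print(s[i],c[i]+[215,165])
cx,cy=s[i][0]+s[i][2]/2+215-.5,s[i][1]+s[i][3]/2+165-.5
for uv in((249,202),(cx,cy)):
    p=ray(C,uv,.1174);print(p,totool(p,o))
a,b=ray(C,(249,202),.1174),ray(C,(242,183),.1174);print("rib",np.degrees(np.arctan2(*(b-a)[[1,0]]))-21)
```

```text
[  11   18   46   40 1248] [248.18589744 203.79647436]
[0.53959315 0.00845172 0.1174    ] [-0.00099739 -0.00063252  0.09373308]
[0.54022238 0.00825197 0.1174    ] [-0.0014784  -0.0010847   0.09373309]
rib -156.27337573832926
```

```bash
python3 -m creep '-0.001 -0.001 0.03 0 0 0 0.085;-0.001 -0.001 0.06 0 0 0 0.085;-0.001 -0.001 0.085 0 0 0 0.085;-0.001 -0.001 0.105 0 0 0 0.085;-0.001 -0.001 0.118 0 0 0 0.085;-0.001 -0.001 0.126 0 0 0 0.085;-0.001 -0.001 0.126 0 0 0 0.085;-0.001 -0.001 0.126 0 0 0 0.085'; python3 -m creep '0 0 0 0 0 0 0.06;0 0 0 0 0 0 0.05;0 0 0 0 0 0 0.044;0 0 0 0 0 0 0.04;0 0 0 0 0 0 0.036;0 0 0 0 0 0 0.036;0 0 0 0 0 0 0.036;0 0 0 0 0 0 0.036'
```

```text
time: 7.0
tool_pos: [0.5399, 0.0082, 0.0853]
ee_rot: [-0.224, 0.975, -0.0, -0.0]
force: [0.1, 0.1, -0.2]
grip_width: 0.0852
gripper_force: 0.0
time: 7.67
tool_pos: [0.5401, 0.0082, 0.0858]
ee_rot: [-0.225, 0.974, 0.0, 0.001]
force: [-1.7, -0.2, 7.8]
grip_width: 0.0407
gripper_force: 59.4
```

```bash
for i in 1; do python3 -m creep '0 0 0.0001 0 0 5 0.036;0 0 0.0002 0 0 10 0.036;0 0 0.0003 0 0 15 0.036;0 0 0.0003 0 0 20 0.036;0 0 0.0004 0 0 25 0.036;0 0 0.0005 0 0 30 0.036;0 0 0.0006 0 0 35 0.036;0 0 0.0007 0 0 40 0.036'; done
python3 - <<'E'
from workcell import robot
o=robot.get_obs();print(o["moment"],o["qpos"][6])
E
```

```text
time: 8.33
tool_pos: [0.5402, 0.0078, 0.0851]
ee_rot: [0.124, 0.992, 0.0, 0.001]
force: [-1.1, -3.2, 9.0]
grip_width: 0.0404
gripper_force: 59.6
[-0.68245765  0.36826934  0.07223477] 1.4223215846411543
```

```bash
python3 -m creep '0 0 0.0001 0 0 5 0.036;0 0 0.0002 0 0 10 0.036;0 0 0.0003 0 0 15 0.036;0 0 0.0003 0 0 20 0.036;0 0 0.0004 0 0 25 0.036;0 0 0.0005 0 0 30 0.036;0 0 0.0006 0 0 35 0.036;0 0 0.0007 0 0 40 0.036';python3 -m creep '0 0 0.0001 0 0 5 0.036;0 0 0.0002 0 0 10 0.036;0 0 0.0003 0 0 15 0.036;0 0 0.0003 0 0 20 0.036;0 0 0.0004 0 0 25 0.036;0 0 0.0005 0 0 30 0.036;0 0 0.0006 0 0 35 0.036;0 0 0.0007 0 0 40 0.036';python3 -m creep '0 0 0.0001 0 0 5 0.036;0 0 0.0002 0 0 10 0.036;0 0 0.0003 0 0 15 0.036;0 0 0.0003 0 0 20 0.036;0 0 0.0004 0 0 25 0.036;0 0 0.0005 0 0 30 0.036;0 0 0.0006 0 0 35 0.036;0 0 0.0007 0 0 40 0.036'
python3 - <<'E'
from h import *
o=robot.get_obs();print(o["moment"],o["qpos"][6]);print(totool([.54,.0082,.082],o))
im=grab_frame("wrist");cv2.imwrite("pics/w3.png",im)
E
```

```text
time: 9.0
tool_pos: [0.5399, 0.0075, 0.0844]
ee_rot: [0.456, 0.89, 0.0, 0.0]
force: [-3.7, -4.9, 10.2]
grip_width: 0.0407
gripper_force: 59.7
time: 9.67
tool_pos: [0.5396, 0.0074, 0.0836]
ee_rot: [0.733, 0.68, -0.0, 0.0]
force: [-5.9, -5.4, 12.6]
grip_width: 0.0407
gripper_force: 59.9
time: 10.33
tool_pos: [0.5392, 0.0076, 0.0828]
ee_rot: [0.922, 0.388, -0.0, -0.0]
force: [-8.8, -4.3, 15.2]
grip_width: 0.041
gripper_force: 60.1
[-0.83440739  1.83932403  0.10570846] -0.2636002838852125
[0.00096979 0.00014118 0.00083724]
```

View pics/w3.png

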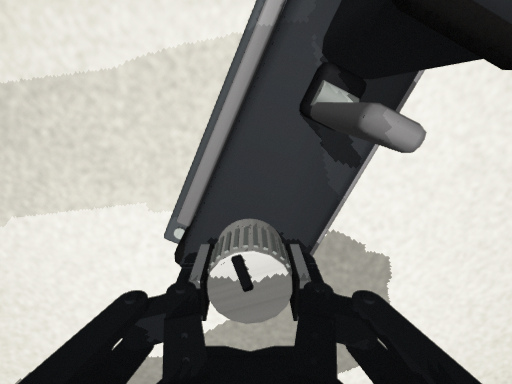

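The cap has turned with the fingers: the rib keeps its angle to them, still about 45° short of the grip direction. The trigger stands clear.

```bash
python3 -m creep '0 0 0 0 0 5 0.036;0 0 0.0001 0 0 10 0.036;0 0 0.0002 0 0 15 0.036;0 0 0.0002 0 0 20 0.036;0 0 0.0003 0 0 25 0.036;0 0 0.0004 0 0 30 0.036;0 0 0.0004 0 0 35 0.036;0 0 0.0005 0 0 38 0.036'
python3 - <<'E'
from h import *
o=robot.get_obs();print(o["moment"],o["qpos"][6])
E
python3 -m creep '0 0 0 0 0 3 0.036;0 0 0 0 0 6 0.036;0 0 0 0 0 6 0.036'
python3 - <<'E'
from h import *
o=robot.get_obs();print(o["moment"],o["qpos"][6],o["tau"][6])
E
```

```text
time: 11.05
tool_pos: [0.5391, 0.0079, 0.0822]
ee_rot: [0.998, 0.067, -0.001, -0.0]
force: [-10.9, -0.8, 15.8]
grip_width: 0.0404
gripper_force: 60.3
[-0.20533857  1.90576879  0.13678205] -0.7844063974364388
time: 11.3
tool_pos: [0.539, 0.0079, 0.0821]
ee_rot: [1.0, 0.016, -0.001, -0.0]
force: [-8.3, -0.2, 15.7]
grip_width: 0.0403
gripper_force: 60.4
[-0.14913068  1.8602337   0.52743774] -0.8665781410428993 -2.0948611199855804
```

```bash
python3 -m creep '0 0 0 0 0 3 0.036;0 0 0 0 0 6 0.036;0 0 0 0 0 6 0.036;0 0 0 0 0 6 0.036'
python3 - <<'E'
from h import *
o=robot.get_obs();print(o["moment"],o["qpos"][6],o["tau"][6],2*np.degrees(np.arctan2(o["ee_rot"][1],o["ee_rot"][0])))
im=grab_frame("wrist");cv2.imwrite("pics/w4.png",im)
E
```

```text
time: 11.63
tool_pos: [0.5403, 0.0079, 0.0823]
ee_rot: [0.999, -0.035, 0.001, 0.0]
force: [-0.3, -3.0, 8.1]
grip_width: 0.0407
gripper_force: 59.9
[-0.68101975 -0.0362916   1.2535677 ] -0.947549241664418 -1.5780241414904594 -3.9578356859083907
```

View pics/w4.png

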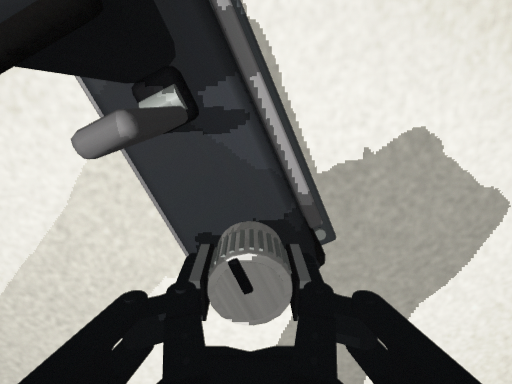

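Torque has climbed to 1.25 N m and the rib now lies along the scanner axis towards the grip, so the cap is bottomed. I'll hold briefly, then back off.

```bash
python3 -m creep '0 0 0 0 0 3 0.036;0 0 0 0 0 3 0.036;0 0 0 0 0 3 0.036'
python3 - <<'E'
from h import *
o=robot.get_obs();print(o["moment"],2*np.degrees(np.arctan2(o["ee_rot"][1],o["ee_rot"][0])))
E
python3 -m creep '0 0 -0.0001 0 0 -5 0.036;0 0 -0.0002 0 0 -10 0.036;0 0 -0.0003 0 0 -15 0.036;0 0 -0.0004 0 0 -20 0.036;0 0 -0.0005 0 0 -25 0.036;0 0 -0.0005 0 0 -30 0.036;0 0 -0.0006 0 0 -35 0.036;0 0 -0.0007 0 0 -40 0.036'
python3 -m creep '0 0 -0.0001 0 0 -5 0.036;0 0 -0.0002 0 0 -10 0.036;0 0 -0.0003 0 0 -15 0.036;0 0 -0.0004 0 0 -20 0.036;0 0 -0.0005 0 0 -25 0.036;0 0 -0.0005 0 0 -30 0.036;0 0 -0.0006 0 0 -35 0.036;0 0 -0.0007 0 0 -40 0.036'
python3 -m creep '0 0 -0.0001 0 0 -5 0.036;0 0 -0.0002 0 0 -10 0.036;0 0 -0.0002 0 0 -12 0.036;0 0 -0.0002 0 0 -12 0.036;0 0 -0.0002 0 0 -12 0.036;0 0 -0.0002 0 0 -12 0.036'
python3 - <<'E'
from h import *
o=robot.get_obs();print(o["moment"],2*np.degrees(np.arctan2(o["ee_rot"][1],o["ee_rot"][0])))
im=grab_frame("wrist");cv2.imwrite("pics/w5.png",im);np.save("w5.npy",o,allow_pickle=True)
E
```

```text
time: 11.93
tool_pos: [0.5409, 0.0078, 0.0825]
ee_rot: [0.998, -0.06, 0.001, 0.001]
force: [2.5, -4.4, 4.8]
grip_width: 0.0407
gripper_force: 60.4
[-0.99647473 -0.79690446  1.6294055 ] -6.926549153577419
time: 12.6
tool_pos: [0.5407, 0.0087, 0.0831]
ee_rot: [0.958, 0.286, 0.001, -0.0]
force: [2.4, 2.3, 3.6]
grip_width: 0.0401
gripper_force: 60.4
time: 13.27
tool_pos: [0.54, 0.0093, 0.0837]
ee_rot: [0.803, 0.597, 0.001, -0.001]
force: [-2.6, 4.2, 7.1]
grip_width: 0.0405
gripper_force: 60.5
time: 13.77
tool_pos: [0.5397, 0.0093, 0.0838]
ee_rot: [0.737, 0.676, 0.001, -0.001]
force: [-3.8, 5.0, 7.6]
grip_width: 0.0403
gripper_force: 60.7
[1.16938904 0.74544381 0.09587794] 85.02267146498801
```

View pics/w5.png

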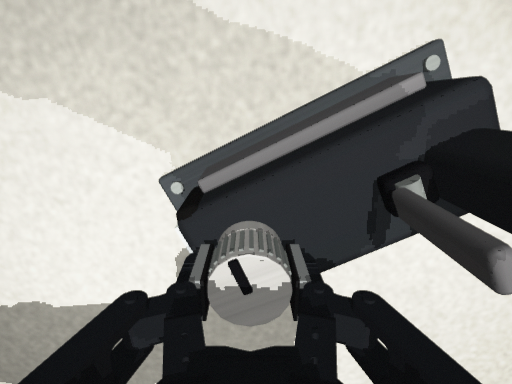

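After a 92° back-off the rib stands about 90° anticlockwise of the scanner axis. The cap is held at about 60 N and everything is still, so I'm handing in.

```bash
python3 -c "
from workcell import robot
print(robot.finish_job())"
```

```text
the job is handed in; nothing more can be done
None
```

I squeezed the trigger fully and released it, screwed the cap down until it bottomed out, backed it off about 92° and handed the job in with the cap still gripped at about 60 N; the hand-in returned no verdict, so I don't know how it was judged.

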